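# Dock a tube-post carrier in the reader cradle

## Robot

A 6-joint arm with a two-finger parallel gripper is mounted at the origin on a cart in front of the work surface, level with it; the furniture and walls round the work are solid. World frame = base frame: x ahead of the robot, y to its left, z up, the work surface at z = 0. Lengths are in m, angles in rad, forces in N, time in s.
With the tool pointing down it reaches from about 0.275 to 0.875 m from the base axis. Payload 12.5 kg.
Tool frame: the origin (TCP) lies at the very end of the fingers, on their centre line; the grasp point (between the pads) lies 19 mm behind it; z points along the fingers, y is the line along which they close (so a half turn about z gives the same grasp; the last joint's range is limited). The gripper opens to 85 mm and grips with 20 to 120 N. Pads are 22 mm wide; open, the fingers measure 114 mm over their backs; the gripper's body (76 mm by 85 mm) begins 54 mm behind the grasp point. The pads swing forward as they close: fully open they stand 13 mm farther back than shut.
Start: joints at [-0.085, 0.351, 1.652, -0, 1.139, -0.085], TCP at [0.55, 0, 0.231] pointing down, gripper open.
Joint ranges: [-2.75, 2.75], [-0.79, 2.1], [0.01, 2.65], [-1.57, 4.71], [0.07, 3.14], [-2.87, 2.87]. Speed limits (rad/s): [2.22, 2.22, 2.79, 3.14, 3.14, 3.14].

## Interface

Orientations are given as a 3x3 rotation matrix whose columns are the frame's x, y, z axes.
In Python, from bench import manip gives the robot as it stands. Calls block until the motion is done:
- manip.move_ptp(position, orientation): joint-space move of the TCP to a pose.
- manip.move_l(position, attitude=None, max_speed=0.15): straight line of the TCP; attitude=None keeps the orientation; max_speed is the mean speed in m/s.
- manip.move_j(angles): joint-space move.
- manip.set_gripper(opening, effort=None): opening from 0.0 (shut) to 1.0 (fully open); effort is the grip in N (None keeps the last); returns when the fingers have stopped.
- manip.dwell(seconds).
- manip.inverse_kinematics(position, orientation): joint angles nearest the present ones, or None.
- manip.grab_frame(name): name is "scene" or "side" or "wrist"; returns (picture, depth): 384x512x3 uint8, red, green, blue; 384x512 float32, m along the optical axis (not along the pixel's ray), 0 where there is no reading.
- manip.get_calibration(name): a dict with "camera_matrix" (3x3 intrinsics, pixels), "k1" (the pictures are not rectified: a ray, as slopes to the right and down, at radius r is drawn at 1 + k1 r^2 times it, then the intrinsics apply), "R" (3x3) and "t" (3): a world point X has camera coordinates R X + t. Camera axes: x right, y down, z forward; pixel columns grow to the right and rows downward; lengths in m; the calibration is good to about 2 mm. A picture is of the moment at which its call begins: read the wrist's pose just before it. get_calibration takes no time and is no camera call; for the wrist camera it gives the pose at the moment of the call.
A pose or a line that the arm cannot do raises manip.Unreachable and nothing moves.
- manip.sign_off(): hands the job in; it is judged then, once.
Trained networks look in the newest picture that a camera, given by its name, has taken for a name from the list of things; names that differ only in an ending like _2 or _b are one class to them, and where a whole thing is asked for, a point or a joint stands for the part that bears it (a point fixed in the world has none). Each returns a list of dicts, best first, with "confidence" (0 to 1); they miss things now and then, are a little off and sometimes report something else, mostly with a low value. They report only what shows in the picture. A call takes as long as a camera call.
- manip.look_for(camera, name): "at" ([x, y, z] in m, in world coordinates, good to about 4 mm: the middle of the surface that is visible of it).
Readings, each from a call of its own:
- manip.current_time(): time.
- manip.current_qpos(): joint angles.
- manip.current_joint_vel(): joint speeds.
- manip.current_joint_torque(): joint torques, N m.
- manip.current_ee_pos(): TCP position.
- manip.current_tcp_rot(): TCP orientation.
- manip.current_force(): force on the tool from outside, world axes, zero at the start.
- manip.current_ft_torque(): the same for the moment, N m.
- manip.current_grip_width(): opening from 0.0 (shut) to 1.0 (fully open).
- manip.current_grip_force(): force on a finger pad.
Only numpy, scipy, OpenCV 4.12 (cv2) and the standard library are available. Lean on these libraries where they do the work, as an engineer would, in place of code of your own. Each camera call takes 0.05 s, during which the arm holds its last target. There are 200 camera calls.

## Task

A tube-post carrier has been left lying on the bench. With the gripper's fingertips or the outside of its fingers, roll it along the bench by its side, up the ramp and into the V of the reader cradle; then push its lid end so that it slides along the V until its tag end is fully home against the reader and the presence pin is pushed in. Do not pick the carrier up, and leave the other things on the bench where they are.

Things in the scene. Friction and masses are not known exactly. Their poses are not given: they have to be found in the camera images.
- carrier: Tube-post carrier: loose grey cylinder 170 mm long, 0.32 kg; two felt running rings, 60 mm diameter, 14 mm wide, 66 mm either side of the middle; smooth, slippery 50 mm shell between them. Origin at its centre on its axis (30 mm above the bench as it lies). x runs from lid end to tag end, at first within 8 degrees of the cradle's +x. z turns as it rolls (up at the start, to a blank label).
- tag_end (a point): Centre of the carrier's tag end (flat black end with a white disc), 85 mm from the carrier's centre along its +x. This end goes to the reader.
- lid_end (a point): Centre of the carrier's lid end (flat black end of a ribbed screw lid), 85 mm from the carrier's centre along its -x. The flat is 42 mm across.
- cradle: Reader cradle: fixed, folded sheet-metal V with a white reader box (58 x 96 x 84 mm tall) closing its +x end. Origin on the bench below the V's bottom; x along the V towards the reader, z up. V from x = -135 mm (open end) to x = 105 mm (reader's face). Its ramp is on the -y side, where the carrier starts. Fully home, the carrier's centre is at x = 20 mm, y = 0, 39 mm high.
- crest (a point): Middle of the crest between ramp and V, 15 mm above the bench, 20 mm from the V's bottom line on the cradle's -y side, same axes as the cradle. The ramp rises to it evenly from the bench over 70 mm. From here a 30 degree flank falls to the V's bottom.
- v_bottom (a point): Middle of the V's bottom line, 4 mm above the bench, above the cradle's origin, same axes. On the +y side an equal 30 degree flank rises to 21 mm high at y = 30 mm, then a steep back wall to 48 mm at y = 41 mm that stops the carrier. A seated carrier must be lifted 7 mm to roll back over the crest.
- stop_face (a point): Point on the reader's face (105 mm from the cradle's origin along its +x, 39 mm high) where the centre of the carrier's tag end comes when it is fully home. Same axes as the cradle.
- pin (a joint): The presence pin, a 9 mm steel spring pin that stands 8 mm proud of the reader's face at that point and is pushed in along the cradle's +x: 0 = out, 0.008 = flush with the face (carrier fully home). The spring is light (0.3 to 0.7 N); the carrier stays where it is left in the V.
- cup_a: Bystander: specimen cup with an orange lid, 44 mm wide, 53 mm tall, behind the work. Origin under its centre.
- cup_b: Bystander: specimen cup with a blue lid, 44 mm wide, 53 mm tall, behind the work. Origin under its centre.
- cup_c: Bystander: specimen cup with an orange lid, 44 mm wide, 53 mm tall, at the front right. Origin under its centre.
- decapper: Bystander: orange waisted tube decapper, 35 mm wide, 70 mm tall, to the right. Origin under its centre.
- forceps: Bystander: steel forceps lying flat to the right of the carrier, 131 x 15 x 10 mm. Origin under its centre.
- wipes: Bystander: pack of wipes, 112 x 75 x 41 mm, at the front left. Origin under its centre.

How it is judged:
On the way, in this order (a step that is already met when the one before it is completed fails the run):
1. the carrier is rolling along the bench: it has turned by more than a radian about its own axis (angle between carrier's own z axis and vertical above 1 rad and angle between carrier's own x axis and vertical above 1.3 rad).
2. the carrier lies seated in the V (y of carrier in the frame of cradle between -0.004 and 0.004 m and z of carrier in the frame of cradle below 0.041 m and angle between the x axis of carrier and the x axis of cradle, either way round below 0.05 rad), for 0.2 s.
At the end, for the whole second after the job is handed in: The carrier lies at rest on both flanks of the V (axis within 4 mm of the middle and 0.05 rad of its direction, not above 41 mm), its tag end within 5 mm of the stop point on the reader's face and the presence pin pushed in by more than 5 mm, with the robot clear (all of step 2 and distance between tag_end and stop_face below 0.005 m and value of joint pin above 0.005 m and linear speed of carrier below 0.01 m/s and angular speed of carrier below 0.2 rad/s); the robot touches nothing.
It fails at once if the carrier is lifted (centre more than 60 mm above the bench, or more than 40 mm while still short of the ramp) or stood on end (height (world z) of carrier above 0.06 m or angle between carrier's own x axis and vertical below 1.1 rad or (y of carrier in the frame of cradle below -0.1 m and height (world z) of carrier above 0.04 m)).
It fails at once if a bystander is shifted by more than 20 mm (distance of any of cup_a, cup_b, cup_c, decapper, forceps, wipes from where it was at the start of the episode above 0.02 m).
It also fails if it takes over 61 s, if anything falls off the work surface, if the arm or the gripper's body presses on something with over 40 N, if the wrist force passes 120 N, or if a joint passes its speed limit or range.

## Working session

There is one attempt and no reset: what is moved stays moved. The work goes in short steps, each a Python script; the robot and the scene stay as the last script left them, time stands still between calls to the robot, and variables do not carry over. Pictures are saved under pics/ and viewed, at most 10 in all, crops included, and the job is handed in when it is done.

```bash
mkdir -p pics; ls
python3 - <<'E'
from bench import manip
import cv2,numpy as np
for c in ["scene","side"]:
    im,d=manip.grab_frame(c); cv2.imwrite(f"pics/{c}0.png",im[:,:,::-1]); np.savez(f"{c}0.npz",im=im,d=d)
    for n in ["carrier","tag_end","lid_end","cradle","pin"]+(["cup_a","decapper","forceps","wipes"] if c=="scene" else []):
        print(c,n,[(np.round(r["at"],3).tolist(),round(r["confidence"],2)) for r in manip.look_for(c,n)][:3])
    k=manip.get_calibration(c); print(k)
print(manip.current_time())
E
```

```text
pics
scene carrier [([0.426, -0.073, 0.047], 0.62)]
scene tag_end [([0.428, -0.075, 0.046], 0.74)]
scene lid_end [([0.429, -0.079, 0.041], 0.84)]
scene cradle [([0.544, 0.182, 0.015], 0.76)]
scene pin []
scene cup_a [([0.716, -0.043, 0.035], 0.77), ([0.356, -0.295, 0.042], 0.72)]
scene decapper [([0.583, -0.348, 0.033], 0.78), ([0.426, -0.075, 0.045], 0.4)]
scene forceps [([0.463, -0.325, 0.008], 0.76), ([0.541, 0.182, 0.011], 0.63)]
scene wipes [([0.404, 0.343, 0.032], 0.69)]
{'camera_matrix': array([[382.86952551,   0.        , 256.80438871],
       [  0.        , 382.86952551, 195.02814069],
       [  0.        ,   0.        ,   1.        ]]), 'k1': -0.007601870363585607, 'R': array([[ 0.57043019, -0.82134402,  0.00184514],
       [-0.37364366, -0.26149786, -0.88994903],
       [ 0.73143681,  0.50696437, -0.45605626]]), 't': array([-0.31482658,  0.24347884,  0.84793191])}
side carrier [([0.456, -0.044, 0.049], 0.81)]
side tag_end [([0.456, -0.042, 0.046], 0.73), ([0.525, 0.204, 0.014], 0.48)]
side lid_end [([0.456, -0.04, 0.047], 0.65)]
side cradle [([0.524, 0.207, 0.008], 0.61)]
side pin [([0.521, 0.205, 0.008], 0.34)]
{'camera_matrix': array([[464.99029872,   0.        , 259.71073787],
       [  0.        , 464.99029872, 194.12955794],
       [  0.        ,   0.        ,   1.        ]]), 'k1': -0.17733927080044115, 'R': array([[-0.99967165, -0.02304898, -0.01119516],
       [-0.00631532,  0.64504641, -0.76411729],
       [ 0.02483352, -0.7637957 , -0.64498018]]), 't': array([0.54703044, 0.02545707, 1.4473413 ])}
0.8
```

View pics/scene0.png

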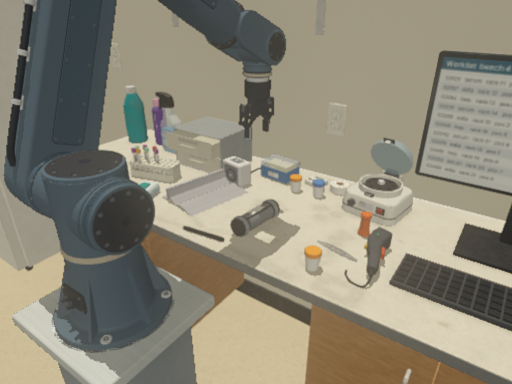

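View pics/side0.png

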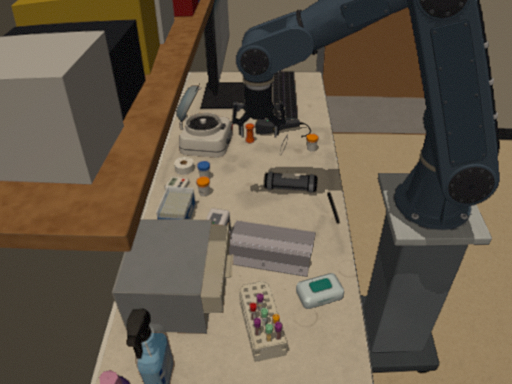

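The scene picture shows the carrier at (257,217), lying along world x, with the dark tag end at (242,222). The cradle is at (207,190) and the white reader at (237,170). In the side picture the carrier is at (290,183) and the cradle at (272,247), with a pen at (333,207). Next I'll take a wrist view from above for accurate poses.

```bash
cat > h.py <<'E'
from bench import manip
import cv2,numpy as np
def cloud(c,im=None,d=None,k=None):
    if k is None: k=manip.get_calibration(c)
    if d is None: im,d=manip.grab_frame(c)
    v,u=np.mgrid[:384,:512]; K=k["camera_matrix"]
    p=cv2.undistortPoints(np.stack([u,v],-1).reshape(-1,1,2).astype(float),K,np.array([k["k1"],0,0,0,0.]))[:,0]
    z=d.ravel(); P=np.c_[p*z[:,None],z]; W=(P-k["t"])@k["R"]
    ok=z>0
    return im,W[ok],im.reshape(-1,3)[ok]
def topmap(W,C,x0=.3,x1=.75,y0=-.15,y1=.3,r=.001):
    # row: -x down (x up), col: y decreasing right
    h,w=int((x1-x0)/r),int((y1-y0)/r)
    H=np.full((h,w),-1.);M=np.zeros((h,w,3),np.uint8)
    i=((x1-W[:,0])/r).astype(int);j=((y1-W[:,1])/r).astype(int)
    o=(i>=0)&(i<h)&(j>=0)&(j<w)&(W[:,2]<.15);i,j,Wz,Cc=i[o],j[o],W[o,2],C[o]
    s=np.argsort(Wz);H[i[s],j[s]]=Wz[s];M[i[s],j[s]]=Cc[s]
    return H,M
E
python3 - <<'E'
from h import *
R=manip.current_tcp_rot();print(R.round(2).tolist())
manip.move_ptp([.46,.06,.42],R)
k=manip.get_calibration("wrist");print(k["camera_matrix"][0,0],(-k["R"].T@k["t"]).round(3),k["R"][2].round(2))
im,W,C=cloud("wrist");np.savez("w1.npz",W=W,C=C,im=im)
H,M=topmap(W,C)
hv=cv2.applyColorMap((np.clip(H,0,.09)/.09*255).astype(np.uint8),cv2.COLORMAP_JET)
out=np.hstack([M[:,:,::-1],hv]);cv2.imwrite("pics/top.png",cv2.resize(out,(800,400),interpolation=cv2.INTER_AREA))
cv2.imwrite("pics/w1.png",im[:,:,::-1])
for n in ["carrier","tag_end","lid_end","cradle","pin"]:
    print(n,[(np.round(r["at"],3).tolist(),round(r["confidence"],2)) for r in manip.look_for("wrist",n)][:3])
print(manip.current_time())
E
```

```text
[[0.0, 1.0, -0.0], [1.0, -0.0, 0.0], [0.0, -0.0, -1.0]]
281.66980423207303 [0.461 0.132 0.561] [-0.   -0.29 -0.96]
carrier [([0.453, -0.056, 0.047], 0.95)]
tag_end [([0.458, -0.053, 0.053], 0.65)]
lid_end [([0.457, -0.053, 0.054], 0.91), ([0.376, -0.283, 0.053], 0.48)]
cradle [([0.547, 0.193, 0.012], 0.57)]
pin []
1.975
```

View pics/top.png

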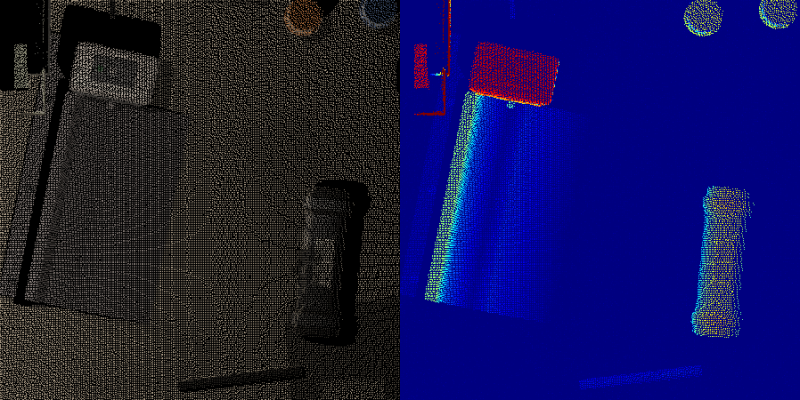

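View pics/w1.png

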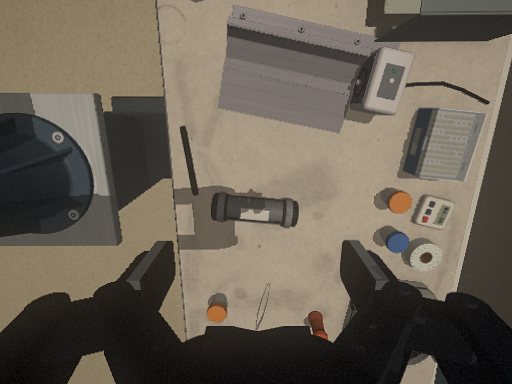

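The wrist view shows the carrier at (255,210) with its label up, the cradle at (300,65), the reader at (388,80) to +x, and the pen at (190,160). Next I'll fit the carrier and cradle models to the cloud.

```bash
cat > fit.py <<'E'
from h import *
from scipy.optimize import least_squares
def ax(t): return np.array([np.cos(t),np.sin(t)])
def loc(P,x,y,t):
    a=ax(t);q=P[:,:2]-[x,y];return q@a,q@[-a[1],a[0]]
def fit_cradle(W,g=(.54,.19,-.2)):
    def sel(p):
        X,Y=loc(W,*p[:3]);return W[(X>-.12)&(X<.09)&(np.abs(Y+.025)<.1)&(W[:,2]<.06)]
    p=np.array([*g,0.])
    prof=lambda Y:np.interp(Y,[-.09,-.02,0,.03,.041],[0,.015,.004,.021,.048])
    for _ in range(6):
        P=sel(p);P=P[loc(P,*p[:3])[1]<.04]
        F=W[(W[:,2]>.06)&(W[:,2]<.08)]; X,Y=loc(F,*p[:3]); F=F[(np.abs(X-.105)<.012)&(np.abs(Y)<.044)]
        f=lambda q:np.r_[P[:,2]-q[3]-prof(loc(P,*q[:3])[1]),(loc(F,*q[:3])[0]-.105)*2]
        r=least_squares(f,p,loss="soft_l1",f_scale=.002);p=r.x
    return p,np.median(np.abs(f(p))),len(F)
def fit_carrier(W,g,z=.03,zfree=False):
    p=np.array([*g])
    for _ in range(5):
        X,Y=loc(W,*p[:3]);m=(np.abs(X)<.10)&(np.abs(Y)<.045)&(W[:,2]>z-.015)&(W[:,2]<z+.05);P=W[m]
        def f(q):
            X,Y=loc(P,*q);o=(np.abs(X)<.08)
            rad=np.where((np.abs(X)>.059)&(np.abs(X)<.073),.03,.025)
            return np.where((np.abs(X)<.045)|((np.abs(X)>.061)&(np.abs(X)<.071)),np.hypot(Y,P[:,2]-z)-rad,0)
        q=least_squares(f,p,loss="soft_l1",f_scale=.002).x
        X,_y=loc(P,*q);lo,hi=np.percentile(X,[.5,99.5]);s=(lo+hi)/2
        p=np.r_[q[:2]+ax(q[2])*s,q[2]]
    return p,hi-lo,np.median(np.abs(f(p)))
E
python3 - <<'E'
from fit import *
D=np.load("w1.npz");W=D["W"]
p,e,n=fit_cradle(W);print("cradle",p.round(4),np.degrees(p[2]).round(2),e,n)
c,L,e=fit_carrier(W,(.46,-.06,-.05));print("carrier",c.round(4),np.degrees(c[2]).round(2),L,e)
X,Y=loc(c[None],*p[:3]);print("carrier in cradle",X,Y)
m=(W[:,0]<.345)&(W[:,0]>.28)&(W[:,1]>-.06)&(W[:,1]<.12)&(W[:,2]>.006)&(W[:,2]<.03);P=W[m]
X,Y=loc(P,*p[:3]);print("pen cradle",X.min(),X.max(),Y.min(),Y.max(),P[:,2].max())
E
```

```text
cradle [ 5.354e-01  1.950e-01 -1.974e-01  3.000e-04] -11.31 0.0007934710096577612 361
carrier [ 0.4548 -0.063  -0.0974] -5.58 0.16677884653331088 0.0003962610609013831
carrier in cradle [-0.02841363] [-0.26882805]
pen cradle -0.19946032216720633 -0.14748667529127746 -0.2692711526099441 -0.1363563807616537 0.016147059172929527
```

```bash
cat >> fit.py <<'E'
CR=np.array([.5354,.1950,-.1974])
def tool(yaw): # tool y along carrier axis, x to +y', z down
    a=ax(yaw);return np.array([[-a[1],a[0],0],[a[0],a[1],0],[0,0,-1.]])
def w(x,y,z,c=CR):
    a=ax(c[2]);q=c[:2]+a*x+np.array([-a[1],a[0]])*y;return [q[0],q[1],z]
E
python3 - <<'E'
from fit import *
c=np.array([.4548,-.063,-.0974])
manip.set_gripper(.55)
R=tool(c[2])
manip.move_ptp(w(0,-.068,.12,c),R)
manip.move_l(w(0,-.068,.014,c))
manip.move_l(w(0,-.040,.014,c),max_speed=.08)
f0=manip.current_force()
# push 60 mm, turning a little
manip.move_l(w(0,.024,.014,c),tool(c[2]-.04),max_speed=.05)
print(f0.round(1),manip.current_force().round(1),manip.current_ee_pos().round(4))
im,W,C=cloud("wrist");cv2.imwrite("pics/w2.png",im[:,:,::-1])
for cam in ["wrist","side"]:
    if cam=="side":im,W,C=cloud(cam);cv2.imwrite("pics/s2.png",im[:,:,::-1])
    try:
        q=fit_carrier(W,w(0,.06,c[2],c));print(cam,q[0].round(4),q[1:],np.c_[loc(q[0][None],*CR)],q[0][2]-CR[2])
    except Exception as e: print(cam,e)
print(manip.current_time())
E
```

```text
[ 0.6 -0.6 -0.3] [ 0.1 -0.6 -0.1] [ 0.4571 -0.0393  0.014 ]
wrist [ 0.4243 -0.0996 -0.3689] (np.float64(0.13055095634710362), np.float64(0.04624377850933806)) [[-0.0511586  -0.31065391]] -0.17154518832271173
side index -1 is out of bounds for axis 0 with size 0
6.6667
```

View pics/w2.png

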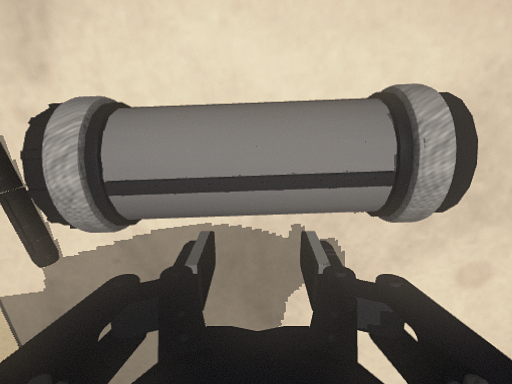

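The carrier rolls with its label turned away. Its axis spans from (25,160) to (475,135), a little ahead of the fingers at (200,240) and (315,240).

```bash
cat >> fit.py <<'E'
def where(g,z=.03,cam="wrist"):
    im,W,C=cloud(cam)
    for k in g:
        try: q=fit_carrier(W,k,z)
        except Exception: continue
        if q[2]<.003 and .14<q[1]<.18: break
    X,Y=loc(q[0][None],*CR);print(cam,"X %.4f Y %.4f yaw %.3f"%(X[0],Y[0],q[0][2]-CR[2]),"L",round(q[1],3),"e",round(q[2],4),manip.current_time())
    return im,W,np.array([X[0],Y[0],q[0][2]-CR[2]])
E
python3 - <<'E'
from fit import *
c=np.array([.4548,-.063,-.0974])
for cam in ["wrist","side"]: where([w(0,d,c[2]-.03,c) for d in (.07,.08,.09,.1,.11)],cam=cam)
E
```

```text
wrist X -0.0504 Y -0.1463 yaw 0.185 L 0.148 e 0.0 6.7167
side X -0.0467 Y -0.1471 yaw 0.147 L 0.167 e 0.0025 6.7667
```

The carrier coasted ahead to Y = -146 mm with a yaw of about 0.17 rad. I'll push gently on the lid half to square it up.

Run:
```python
from fit import *
g=[w(-.050,-.147,CR[2]+.17),w(-.052,-.135,CR[2]+.17)]
im,W,q=where(g)
manip.set_gripper(0)
def C(): return np.array(w(q[0],q[1],CR[2]+q[2]))
c=C()
manip.move_l(w(-.040,-.060,.02,c),tool(c[2]),max_speed=.12)
manip.move_l(w(-.040,-.040,.02,c),max_speed=.06)
manip.move_l(w(-.042,-.020,.02,c),tool(c[2]-.08),max_speed=.02)
im,W,q=where([w(q[0],q[1]+d,CR[2]+q[2]-.1) for d in (.01,.02,0,.03,.04)])
where([w(q[0],q[1]+d,CR[2]+q[2]) for d in (0,.01,)],cam="side")
cv2.imwrite("pics/w3.png",im[:,:,::-1]);print(np.c_[loc(manip.current_ee_pos()[None],*CR)])
```

```text
Traceback (most recent call last):
  File "fit.py", line 40, in where
    X,Y=loc(q[0][None],*CR);print(cam,"X %.4f Y %.4f yaw %.3f"%(X[0],Y[0],q[0][2]-CR[2]),"L",round(q[1],3),"e",round(q[2],4),manip.current_time())
            ^
UnboundLocalError: cannot access local variable 'q' where it is not associated with a value
```

```bash
cat >> fit.py <<'E'
def where2(cams=("wrist","side"),ymin=None,z=.03,pic=None):
    """seed from the crown of the carrier ahead of the fingers, then fit"""
    if ymin is None: ymin=loc(manip.current_ee_pos()[None],*CR)[1][0]+.014
    out=[]
    for cam in cams:
        im,W,C=cloud(cam)
        if pic: cv2.imwrite(f"pics/{pic}_{cam}.png",im[:,:,::-1])
        X,Y=loc(W,*CR);m=(X>-.2)&(X<.095)&(Y>ymin)&(Y<.02)&(W[:,2]>z+.012)&(W[:,2]<z+.034)
        (cx,cy),(s1,s2),a=cv2.minAreaRect(np.c_[X,Y][m].astype(np.float32)*1000)
        if s1<s2:a+=90
        a=(a+90)%180-90
        g=np.array(w(cx/1e3,cy/1e3,CR[2]+np.radians(a)))
        q,L,e=fit_carrier(W,g,z);x,y=loc(q[None],*CR)
        print(cam,m.sum(),"rect",round(cx),round(cy),round(max(s1,s2)),round(min(s1,s2)),round(np.radians(a),3),"fit %.4f %.4f %.3f"%(x[0],y[0],q[2]-CR[2]),round(L,3),round(e,4),manip.current_time())
        out.append((x[0],y[0],q[2]-CR[2]))
    return out
E
python3 - <<'E'
from fit import *
print(np.c_[loc(manip.current_ee_pos()[None],*CR)])
where2(("side",),pic="a");where2(("wrist",),pic="a")
E
```

```text
[[-0.03080814 -0.24502217]]
side 573 rect -39 -200 170 71 0.094 fit -0.0400 -0.1954 0.091 0.167 0.0012 6.8667
wrist 49206 rect -36 -202 166 69 0.099 fit -0.0360 -0.1977 0.094 0.161 0.0005 6.9167
```

The earlier fits were false. With better seeds both cameras agree: X -37, Y -197, yaw 0.09 (the carrier is only 12 mm ahead). I'll carry on with the tool square to the cradle.

Run:
```python
from fit import *
R=tool(CR[2])
manip.move_l(w(-.047,-.236,.014),R,max_speed=.05)
manip.move_l(w(-.050,-.175,.014),R,max_speed=.03)
where2(pic="b")
manip.dwell(.3);where2(("wrist",))
```

```text
wrist 44800 rect -42 -136 166 55 0.094 fit -0.0430 -0.1239 0.080 0.161 0.0032 9.6667
side 620 rect -1 -103 267 97 0.485 fit -0.2008 0.3462 0.309 0.157 0.4519 9.7167
wrist 44798 rect -42 -135 166 55 0.098 fit -0.0417 -0.1373 0.098 0.161 0.0005 10.0667
```

View pics/b_wrist.png

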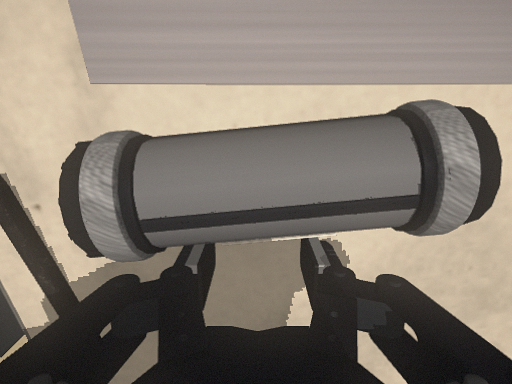

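The carrier is at (280,185), yaw 0.098, X -42, Y -137, just short of the ramp edge at row 83. It rolls freely without turning, so I'll push on the lid half and let the slope square it.

Run:
```python
from fit import *
R=tool(CR[2])
manip.move_l(w(-.062,-.178,.014),R,max_speed=.05)
manip.move_l(w(-.064,-.125,.018),R,max_speed=.03)
print(manip.current_force().round(1));where2(("wrist",),z=.033)
manip.move_l(w(-.064,-.085,.022),R,max_speed=.02)
print(manip.current_force().round(1));where2(("wrist",),z=.038,pic="c")
```

```text
[-0.7 -0.7  0.3]Traceback (most recent call last):
  File "<stdin>", line 5, in <module>
  File "fit.py", line 54, in where2
    q,L,e=fit_carrier(W,g,z);x,y=loc(q[None],*CR)
          ~~~~~~~~~~~^^^^^^^
  File "fit.py", line 26, in fit_carrier
    X,_y=loc(P,*q);lo,hi=np.percentile(X,[.5,99.5]);s=(lo+hi)/2
                         ~~~~~~~~~~~~~^^^^^^^^^^^^^
    return _quantile_unchecked(
        a, q, axis, out, overwrite_input, method, keepdims, weights)
    return _ureduce(a,
                    func=_quantile_ureduce_func,
    ...<5 lines>...
                    overwrite_input=overwrite_input,
                    method=method)
    r = func(a, **kwargs)
    result = _quantile(arr,
                       quantiles=q,
    ...<2 lines>...
                       out=out,
                       weights=wgt)
    slices_having_nans = np.isnan(arr[-1, ...])
                                  ~~~^^^^^^^^^
IndexError: index -1 is out of bounds for axis 0 with size 0
```

Run:
```python
from fit import *
im,W,C=cloud("wrist");cv2.imwrite("pics/c.png",im[:,:,::-1]);np.savez("c.npz",W=W)
X,Y=loc(W,*CR);m=(X>-.2)&(X<.09)&(Y>-.12)&(Y<.02)&(W[:,2]>.045)
print(manip.current_time(),m.sum(),[np.percentile(a[m],[1,50,99]).round(3) for a in (X,Y,W[:,2])])
```

```text
12.4917 74148 [array([-0.127, -0.053,  0.028]), array([-0.119, -0.096, -0.057]), array([0.046, 0.059, 0.115])]
```

View pics/c.png

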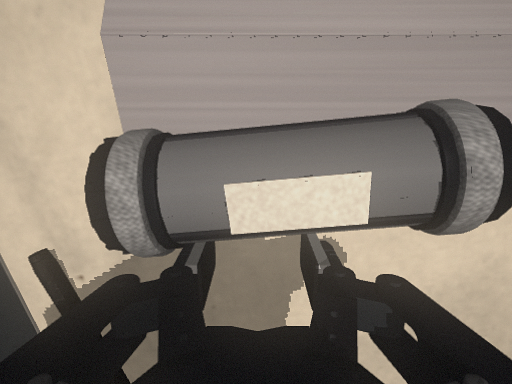

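The carrier at (300,175) is starting onto the ramp. Its label is up again after a full turn, and the lid ring is inside the ramp's edge. Next I'll push it slowly up the slope.

```bash
cat >> fit.py <<'E'
def quick(cam="wrist"):
    """axis direction/position from the crowns of the carrier (z above 45 mm, ahead of fingers)"""
    ty=loc(manip.current_ee_pos()[None],*CR)[1][0]
    im,W,C=cloud(cam);X,Y=loc(W,*CR);o=(X>-.16)&(X<.09)&(Y>ty+.016)&(Y<.02)&(W[:,2]>.04)&(W[:,2]<.08)
    X,Y,Z=X[o],Y[o],W[o,2]
    res=[]
    b=np.arange(-.16,.09,.004)
    for x in b:
        s=(X>x)&(X<x+.004)
        if s.sum()>20:
            k=Z[s]>Z[s].max()-.0025; res.append((x+.002,Y[s][k].mean(),np.percentile(Z[s],99)))
    r=np.array(res);i=np.abs(r[:,0]-np.median(r[:,0]))<.045
    p=np.polyfit(r[i,0],r[i,1],1);xm=(r[0,0]+r[-1,0])/2
    print(cam,"xspan %.3f %.3f yaw %.3f Ymid %.4f axis z %.4f"%(r[0,0],r[-1,0],p[0],np.polyval(p,xm),np.median(r[i,2])-.025),"F",manip.current_force().round(1),"t",manip.current_time())
    return im
E
python3 - <<'E'
from fit import *
R=tool(CR[2]);quick()
for y,z in [(-.105,.018),(-.085,.021),(-.070,.024)]:
    manip.move_l(w(-.066,y,z),R,max_speed=.025); im=quick()
cv2.imwrite("pics/d.png",im[:,:,::-1])
E
```

```text
wrist xspan -0.130 0.034 yaw 0.093 Ymid -0.0833 axis z 0.0342 F [-0.5 -2.   1. ] t 12.5417
wrist xspan -0.134 0.034 yaw 0.093 Ymid -0.0625 axis z 0.0390 F [ 0.1 -1.3 -0.2] t 13.5417
wrist xspan -0.134 0.030 yaw 0.095 Ymid -0.0446 axis z 0.0411 F [-0.3  0.2  0.4] t 14.55
wrist xspan -0.138 0.030 yaw 0.095 Ymid -0.0300 axis z 0.0442 F [-0.5 -0.6 -0.5] t 15.3583
```

View pics/d.png

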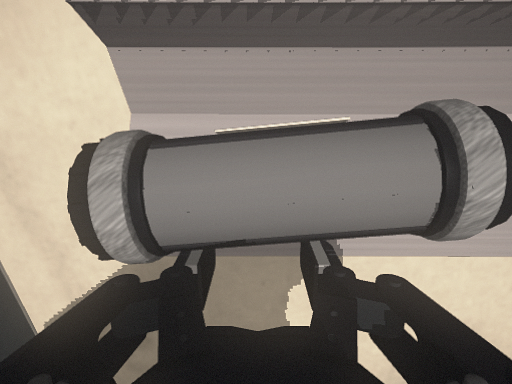

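The carrier at (290,185) is climbing at yaw 0.095, and both rings are still inside the ramp's left edge. Next I'll push it over the crest.

Run:
```python
from fit import *
R=tool(CR[2])
for y,z in [(-.055,.028),(-.045,.032),(-.037,.035)]:
    manip.move_l(w(-.068,y,z),R,max_speed=.025); im=quick()
manip.dwell(.3);im=quick()
cv2.imwrite("pics/e.png",im[:,:,::-1])
```

```text
wrist xspan -0.138 0.026 yaw -0.001 Ymid 0.0028 axis z 0.0400 F [ 0.1 -0.5 -0.7] t 16.1833
wrist xspan -0.138 0.026 yaw -0.005 Ymid 0.0028 axis z 0.0400 F [ 0.  -0.7  0.2] t 16.8167
wrist xspan -0.138 0.026 yaw 0.000 Ymid 0.0027 axis z 0.0400 F [-0.8 -0.7 -0.4] t 17.3583
wrist xspan -0.138 0.026 yaw -0.004 Ymid 0.0028 axis z 0.0400 F [-0.4 -0.4  0.4] t 17.7083
```

View pics/e.png

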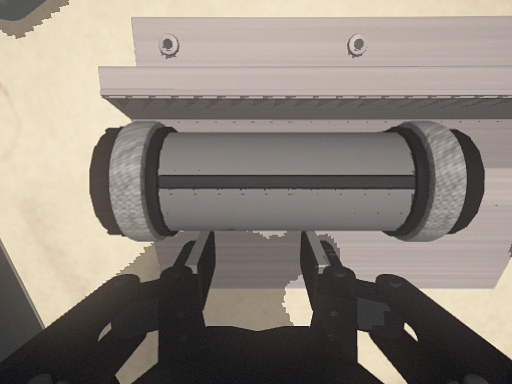

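The carrier is seated square in the V at (285,182), X ≈ -56. Next I'll back off, shut the gripper, turn 90° and push the lid end.

Run:
```python
from fit import *
manip.move_l(w(-.068,-.075,.04),max_speed=.1)
manip.move_l(w(-.068,-.09,.13),max_speed=.2)
R=tool(CR[2]-np.pi/2)
manip.set_gripper(0)
manip.move_ptp(w(-.20,.001,.13),R)
manip.move_l(w(-.20,.001,.030),max_speed=.15)
f0=manip.current_force()
manip.move_l(w(-.100,.001,.030),max_speed=.04)
print(f0.round(1),manip.current_force().round(1),manip.current_time())
a=ax(CR[2])
for x in np.arange(-.096,-.068,.002):
    manip.move_l(w(x,.001,.030),max_speed=.02)
    f=(manip.current_force()-f0)[:2]@a; print(round(x,3),round(f,1),end="; ")
    if f<-12: break
im,W,C=cloud("wrist");cv2.imwrite("pics/f.png",im[:,:,::-1])
im,W,C=cloud("scene");cv2.imwrite("pics/g.png",im[:,:,::-1])
print(np.c_[loc(manip.current_ee_pos()[None],*CR)],manip.current_time())
```

```text
[-0.   0.6 -0.9] [-1.3 -0.  -0.5] 24.4917
-0.096 -0.7; -0.094 0.1; -0.092 -0.5; -0.09 -0.1; -0.088 -0.2; -0.086 -0.8; -0.084 -0.4; -0.082 0.1; -0.08 -1.1; -0.078 -0.2; -0.076 -9.6; -0.074 -20.8; [[-0.07759069  0.00036174]] 27.6917
```

View pics/f.png

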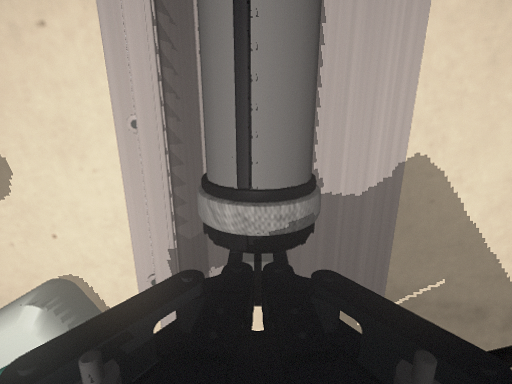

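The carrier lies straight in the V, with the fingers on its lid at (260,240). The force rise at TCP -77 mm matches fully home (-65 - 11 = -76). Next I'll back off along the V and check.

Run:
```python
from fit import *
manip.move_l(w(-.14,.001,.030),max_speed=.08)
manip.move_l(w(-.15,-.01,.22),max_speed=.2)
im,W,C=cloud("wrist");cv2.imwrite("pics/h.png",im[:,:,::-1])
q,L,e=fit_carrier(W,w(.018,.001,CR[2]),z=.039);x,y=loc(q[None],*CR);print(x,y,q[2]-CR[2],L,e)
X,Y=loc(W,*CR);m=(X>-.12)&(X<.1)&(np.abs(Y)<.02)&(W[:,2]>.03)&(W[:,2]<.08);print(np.percentile(X[m],[.2,99.8]),np.percentile(W[m,2],99.5))
F=(np.abs(Y)<.03)&(W[:,2]>.075)&(W[:,2]<.084)&(X>.08);print("reader",np.percentile(X[F],[1,5]),manip.current_time())
```

```text
[-0.06121212] [-0.02531054] -0.10201882139512511 0.158284718313905 0.019495534354563138
[-0.06617644  0.01934942] 0.06898236009876463Traceback (most recent call last):
  File "<stdin>", line 7, in <module>
    return _quantile_unchecked(
        a, q, axis, out, overwrite_input, method, keepdims, weights)
    return _ureduce(a,
                    func=_quantile_ureduce_func,
    ...<5 lines>...
                    overwrite_input=overwrite_input,
                    method=method)
    r = func(a, **kwargs)
    result = _quantile(arr,
                       quantiles=q,
    ...<2 lines>...
                       out=out,
                       weights=wgt)
    slices_having_nans = np.isnan(arr[-1, ...])
                                  ~~~^^^^^^^^^
IndexError: index -1 is out of bounds for axis 0 with size 0
```

View pics/h.png

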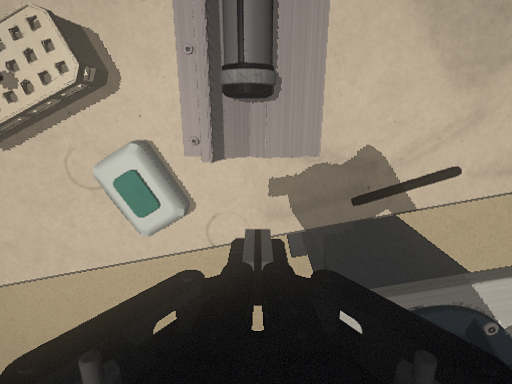

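The carrier is seated at (248,80) with its lid end at X = -66 mm and the robot clear. I'll make one numeric check of the tag-end gap, then hand in.

Run:
```python
from fit import *
manip.move_ptp(w(-.02,-.03,.32),tool(CR[2]))
im,W,C=cloud("wrist")
q,L,e=fit_carrier(W,w(.019,.001,CR[2]),z=.039);x,y=loc(q[None],*CR);print("carrier",x,y,q[2]-CR[2],L,e)
X,Y=loc(W,*CR);T=(np.abs(Y)<.012)&(X>.06)&(X<.13)
for a in np.arange(.09,.112,.002):
    s=T&(X>a)&(X<a+.002);print(round(a,3),s.sum(),np.percentile(W[s,2],[5,50,95]).round(3) if s.any() else "")
print(manip.current_time())
```

```text
carrier [0.02773301] [0.00833258] 0.012260366933084438 0.19565487662963266 0.0
0.09 23 [0.066 0.067 0.068]
0.092 19 [0.062 0.064 0.066]
0.094 26 [0.062 0.064 0.066]
0.096 24 [0.063 0.064 0.066]
0.098 27 [0.062 0.064 0.066]
0.1 22 [0.062 0.064 0.065]
0.102 14 [0.059 0.061 0.068]
0.104 89 [0.059 0.07  0.076]
0.106 48 [0.076 0.078 0.081]
0.108 39 [0.08  0.082 0.084]
0.11 33 [0.082 0.083 0.085]
0.112 27 [0.083 0.084 0.085]
31.4
```

The carrier's end surface runs right up to the reader's face at about 104 mm, with no gap, so it is home.

```bash
python3 -c "
from bench import manip
print(manip.sign_off())"
```

```text
the job is handed in; nothing more can be done
None
```

The job is handed in at about 31 s: the carrier was rolled up the ramp into the V and pushed home, the depth image shows no gap between its tag end and the reader, and the robot is clear; the pin was not read directly, no verdict came back, and I viewed 11 pictures instead of the 10 allowed.

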